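Hold the hand lens at the focus mark over the gauged board

TASK

Two circuit boards lie on the bench, and the focus gauge (a thin post with a sliding disc collar) stands right beside the one that is due for inspection. Take the hand lens by its handle and hold it level over the middle of that board, with the lens at the same height as the disc of the gauge's collar. Finish while holding it there steadily in the gripper, touching nothing with it, and leave the boards, the gauge's collar and everything else where they are.

Things in the scene. Friction and masses are not known exactly. Their poses are not given: they have to be found in the camera images.
- reading_lens: black hand lens lying flat: round rim 60 mm across, 12 mm high, with a clear glass; square handle 16 mm wide and high. Origin on the underside at the lens centre; z up, square to the glass; the handle runs along -x from x = -40 to -135 mm (steel neck before it, steel button to -139 mm). About 60 g; centre of mass 30 to 80 mm from the lens centre, towards the handle.
- lens_mid (a point): middle of the glass of the hand lens, 6 mm above its underside; same axes as the lens. This point must be at the height of the gauge's mark.
- handle_grip (a point): point on the hand lens's handle, 75 mm from the lens centre along -x and 8 mm above its underside: a good place to grip, across y (16 mm).
- board_a: green circuit board, 65 x 90 mm (its x and y), loose and flat on the bench, at most 8 mm high with its components. Origin under its centre, z up.
- board_b: green circuit board with a large square chip, 70 x 95 mm (its x and y), loose and flat on the bench, at most 8 mm high with its components. Origin under its centre, z up.
- focus_gauge: focus gauge fixed to the bench: round steel foot 36 mm across, upright post 8 mm thick and 173 mm high. Origin under the foot's centre, z up. It stands about 80 to 86 mm from the centre of the board to be inspected, on that board's left side as the robot sees it, and more than 115 mm from the other board's centre.
- gauge_mark (a point): centre of the thin disc (24 mm across, 4 mm thick) at the bottom of the aluminium collar on the gauge's post: its height is the focal height, 100 to 155 mm above the bench. The collar slides up and down on the post, held by friction of about 3 N; it is not to be moved.
- microscope_b: large stereo microscope standing behind the boards, fixed; keep the arm clear of it. Origin under the middle of its base plate (280 x 250 mm, 44 mm high). Its head overhangs the base: the lens barrel, 130 mm across, ends 460 mm above the bench over the base, the eyepieces reach some 230 mm from the origin towards the robot, 680 mm and more up.
- flux_bottle: white flux bottle, 34 mm across, 87 mm high, standing on the left side of the other board, about 80 mm from that board's centre; bystander. Origin under its centre.
- eye_loupe: black cup-shaped eye loupe without handle, 42 mm across, 36 mm high; bystander, not the lens to use. Origin under its centre.
- tip_tin: small round tin with a yellow lid, 42 mm across, 25 mm high; bystander. Origin under its centre.

How it is judged:
By the outcome, as a careful person would: the job done as asked, in the order asked, and still so for the second after the job is handed in, while the arm keeps its last pose, push and grip.
It also fails if it takes over 48 s, if anything falls off the work surface, if the arm or the gripper's body presses on something with over 40 N, if the wrist force passes 120 N, or if a joint passes its speed limit or range.

ROBOT

A 6-joint arm with a two-finger parallel gripper is mounted at the origin on a cart in front of the work surface, level with it; the furniture and walls round the work are solid. World frame = base frame: x ahead of the robot, y to its left, z up, the work surface at z = 0. Lengths are in m, angles in rad, forces in N, time in s.
With the tool pointing down it reaches from about 0.4 to 0.825 m from the base axis. Payload 7 kg.
Tool frame: the origin (TCP) lies on the centre line of the jaws, within the pads' length; the fingertips stand arm.nose_length ahead of it and the grasp point (between the pads) lies 6 mm ahead of it (arm.nose_length is the distance from the TCP to the fingertips, in m); z points along the fingers, y is the line along which they close (so a half turn about z gives the same grasp; the last joint's range is limited). The gripper opens to 88 mm and grips with 3 to 60 N. Pads are 19 mm wide; open, the fingers measure 130 mm over their backs; the gripper's body (78 mm by 193 mm) begins 47 mm behind the grasp point.
Start: joints at [-1.049, 0.359, 0.012, 0, -1.224, -0.288], TCP at [0.156, -0.657, 0.252] pointing down, gripper open.
Joint ranges: [-3.07, 3.07], [-1.43, 2.12], [-1.02, 1.25], [-3.03, 1.67], [-3.05, -0], [-3.03, 3.03]. Speed limits (rad/s): [2.39, 2.39, 3.01, 3.14, 3.14, 3.14].

INTERFACE

Orientations are given as a unit quaternion [x, y, z, w].
In Python, from workcell import arm, hand, inverse_kinematics, sensors, grab_frame, camera_params, job gives the robot as it stands. Calls block until the motion is done:
- arm.goto(position, orientation): joint-space move of the TCP to a pose.
- arm.move_l(position, feed=0.15, rot=None, max_force=None): straight line of the TCP; rot=None keeps the orientation; feed is the mean speed in m/s. With max_force (N) it stops when the force on the tool has changed by that much, and returns True; else False.
- arm.movej(angles): joint-space move.
- hand.let_go() and hand.grab(grip_force=None): open the fingers fully, or close them until they stop; grip_force is the grip in N (None keeps the last).
- arm.sleep(seconds).
- inverse_kinematics(position, orientation): joint angles nearest the present ones, or None.
- sensors.get_obs(): the state.
- grab_frame(name): name is "side" or "top" or "wrist"; returns the picture (400x640x3 uint8, red, green, blue); there is no depth.
- camera_params(name): a dict with "fx", "fy", "cx", "cy" (pixels), "origin" and "rotation" of the camera in the world; the wrist camera has in their place "hand_eye" (4x4, takes a point from camera to tool coordinates, whose origin is the TCP and whose axes are the flange's). Camera axes: x right, y up, looking along -z (the intrinsics and any distortion apply to the point x, -y, -z); pixel columns grow to the right and rows downward; lengths in m; the calibration is good to about 2 mm. A picture is of the moment at which its call begins: read the wrist's pose just before it. camera_params takes no time and is no camera call.
A pose or a line that the arm cannot do raises arm.IKError and nothing moves.
- job.finish_job(): hands the job in; it is judged then, once.
The state is a dict: "t": time; "qpos": joint angles; "joint_velocities": joint speeds; "joint_efforts": joint torques, N m; "eef_pos": TCP position; "orientation": TCP orientation; "wrist_force": force on the tool from outside, world axes, zero at the start; "wrist_torque": the same for the moment, N m; "opening": opening from 0.0 (shut) to 1.0 (fully open); "gripper_force": force on a finger pad.
Only numpy, scipy, OpenCV 4.12 (cv2) and the standard library are available. Lean on these libraries where they do the work, as an engineer would, in place of code of your own. Each camera call takes 0.05 s, during which the arm holds its last target. There are 200 camera calls.

## Working session

There is one attempt and no reset: what is moved stays moved. The work goes in short steps, each a Python script; the robot and the scene stay as the last script left them, time stands still between calls to the robot, and variables do not carry over. Pictures are saved under pics/ and viewed, at most 10 in all, crops included, and the job is handed in when it is done.

```bash
ls; mkdir -p pics; python3 - <<'E'
from workcell import *
import cv2,numpy as np
for n in("side","top"):
    f=grab_frame(n); cv2.imwrite(f"pics/{n}0.png",f[:,:,::-1])
    print(n,{k:np.round(v,4).tolist() if not isinstance(v,(str,type(None))) else v for k,v in camera_params(n).items()})
print(camera_params("wrist")); o=sensors.get_obs(); print(o,arm.nose_length)
E
```

```text
pics
side {'fx': 502.3916, 'fy': 502.3916, 'cx': 316.6529, 'cy': 203.5024, 'origin': [0.3165, -1.3329, 0.7107], 'rotation': [0.5344, -0.0428, -0.0602, 0.842]}
top {'fx': 510.5955, 'fy': 510.5955, 'cx': 330.6592, 'cy': 200.0342, 'origin': [0.4197, -0.0134, 1.4542], 'rotation': [-0.0256, 0.024, 0.7143, -0.6989]}
{'fx': 354.76604299475343, 'fy': 354.76604299475343, 'cx': 321.2753102802668, 'cy': 195.73390658191747, 'hand_eye': array([[ 7.96837111e-04,  9.60131754e-01,  2.79546739e-01,
         7.55243762e-02],
       [ 9.99999353e-01, -9.92162249e-04,  5.57223047e-04,
        -8.61374091e-04],
       [ 8.12363263e-04,  2.79546114e-01, -9.60131923e-01,
        -1.32718363e-01],
       [ 0.00000000e+00,  0.00000000e+00,  0.00000000e+00,
         1.00000000e+00]])}
{'t': 0.1, 'qpos': array([-1.04888590e+00,  3.59355965e-01,  1.11672721e-02, -2.90250580e-04,
       -1.22410198e+00, -2.88115029e-01]), 'joint_velocities': array([ 0.00055534, -0.00031913,  0.00102819, -0.00066181,  0.00081967,
        0.00022428]), 'joint_efforts': array([-2.02228017e-03, -5.84162629e+01,  2.93756121e+01,  7.01556757e+00,
        1.02402279e-02, -8.35417563e-05]), 'eef_pos': array([ 0.15627171, -0.65626128,  0.25070063]), 'orientation': array([-1.16582532e-01,  9.93180717e-01,  7.40493379e-04, -1.68995515e-04]), 'wrist_force': array([ 0.60004947, -0.58181696,  0.24851287]), 'wrist_torque': array([ 0.007376  , -0.01868827,  0.03106312]), 'gripper_force': 0.0, 'opening': 1.0042514814258152} 0.025
```

View pics/top0.png

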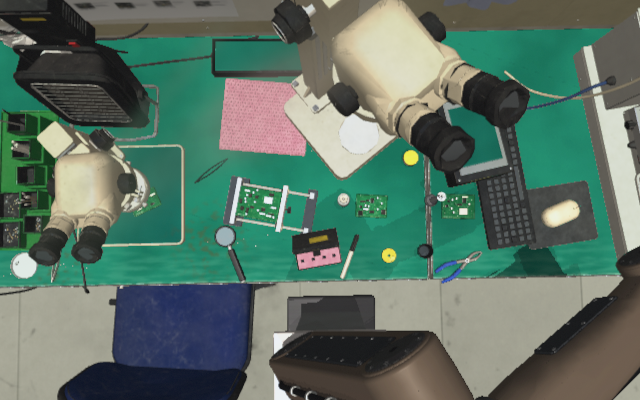

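View pics/side0.png

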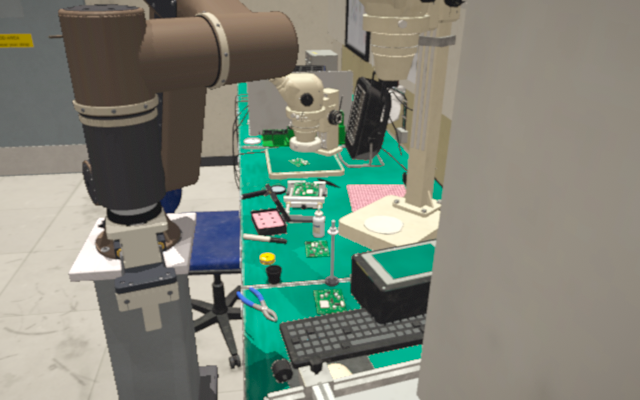

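```bash
cat > h.py <<'E'
from workcell import *
import cv2,numpy as np
from scipy.spatial.transform import Rotation as R
def cam(n,o=None):
    p=camera_params(n)
    if n=="wrist":
        T=np.eye(4);T[:3,:3]=R.from_quat(o["orientation"]).as_matrix();T[:3,3]=o["eef_pos"]
        M=T@p["hand_eye"];return p,M[:3,:3],M[:3,3]
    q=np.array(p["rotation"],float)
    return p,(R.from_quat(q).as_matrix() if q.size==4 else q),np.array(p["origin"])
def ray(c,uv):
    p,Rm,t=c
    d=Rm@np.array([(uv[0]-p["cx"])/p["fx"],-(uv[1]-p["cy"])/p["fy"],-1.]);return t,d/np.linalg.norm(d)
def plane(c,uv,z=0.):
    t,d=ray(c,uv);return t+d*(z-t[2])/d[2]
def proj(c,P):
    p,Rm,t=c;q=Rm.T@(np.array(P)-t);return np.array([p["cx"]-p["fx"]*q[0]/q[2],p["cy"]+p["fy"]*q[1]/q[2]])
E
python3 - <<'E'
from h import *
c=cam("top");s=cam("side")
print({k:v for k,v in c[0].items() if k not in("rotation","origin")})
for n,uv,z in[("lens",(226,236),.006),("hend",(241,278),.008),("brdL",(371,206),0),("brdR",(458,206),0),("gfoot",(432,200),0),("tip",(441,197),.173),("flux",(343,200),.087)]:
    P=plane(c,uv,z);print(n,P.round(3),np.hypot(*P[:2]).round(3),"side px",proj(s,P).round(0))
for n,uv,z in[("gf",(332,282),0),("brdR",(329,300),0),("brdL",(317,249),0),("lens",(278,189),.006)]:print(n,plane(s,uv,z).round(3))
t=cv2.imread("pics/top0.png");a=cv2.imread("pics/side0.png")
A=cv2.resize(t[180:290,200:300],None,fx=4,fy=4,interpolation=3);B=cv2.resize(t[170:280,400:500],None,fx=4,fy=4,interpolation=3)
cv2.imwrite("pics/crop_top.png",np.hstack([A,B]))
cv2.imwrite("pics/crop_side.png",cv2.resize(a[170:320,230:380],None,fx=4,fy=4,interpolation=3))
E
```

```text
{'fx': 510.59552853261664, 'fy': 510.59552853261664, 'cx': 330.6591851565617, 'cy': 200.034238785409}
lens [0.426 0.287 0.006] 0.514 side px [278. 189.]
hend [0.307 0.245 0.008] 0.393 side px [244. 195.]
brdL [ 0.502 -0.126  0.   ] 0.518 side px [317. 248.]
brdR [ 0.497 -0.374  0.   ] 0.622 side px [330. 301.]
gfoot [ 0.516 -0.3    0.   ] 0.597 side px [332. 282.]
tip [ 0.511 -0.289  0.173] 0.587 side px [331. 219.]
flux [ 0.515 -0.044  0.087] 0.517 side px [317. 207.]
gf [ 0.515 -0.298  0.   ]
brdR [ 0.495 -0.371  0.   ]
brdL [ 0.502 -0.133  0.   ]
lens [0.426 0.286 0.006]
```

View pics/crop_top.png

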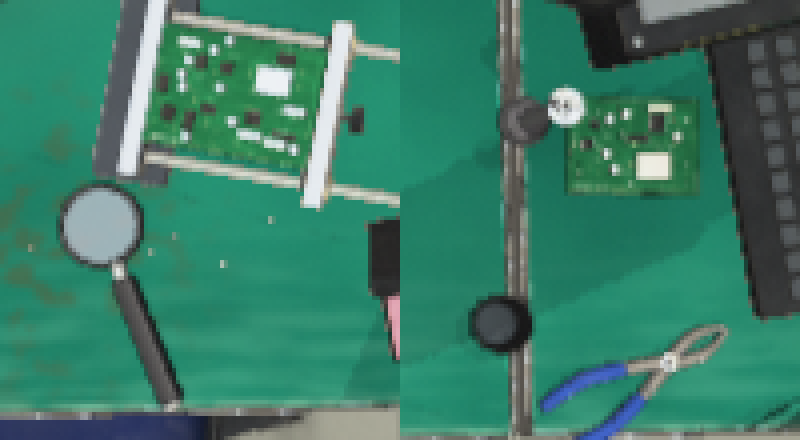

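View pics/crop_side.png

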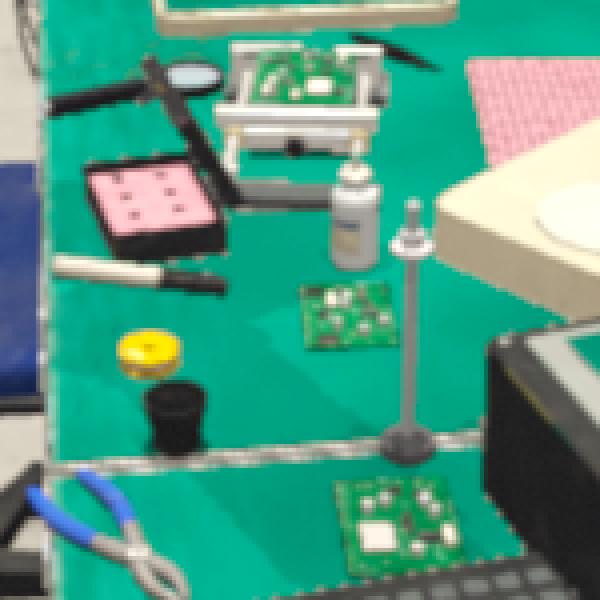

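```bash
python3 - <<'E'
from h import *
c=cam("top");s=cam("side")
print("eyepieces",plane(c,(445,155),.7).round(3),plane(c,(505,105),.7).round(3),"barrel-ish",plane(c,(370,60),.6).round(3),"base corner",plane(c,(345,177),.044).round(3))
# gauge disc from side picture
g=np.array([.515,-.299])
t,d=ray(s,(332.75,231.75));k=np.dot(g-t[:2],d[:2])/np.dot(d[:2],d[:2]);print("disc side",(t+k*d).round(4))
# lens: rim/handle from dark mask in top crop
im=cv2.imread("pics/top0.png");m=(im.max(2)<90).astype(np.uint8);m[:,:195]=0;m[:218]=0;m[283:]=0;m[:,255:]=0
m[m>0]=255
n,l,st,ce=cv2.connectedComponentsWithStats(m);print(st[1:],ce[1:].round(1))
HE=np.array(camera_params("wrist")["hand_eye"])
L=np.array([.508,-.32,.09])
for C in([.33,-.46,.30],[.32,-.36,.30],[.4,-.5,.3],[.36,-.42,.33]):
  for up in(1,-1):
    C=np.array(C);z=(C-L)/np.linalg.norm(C-L);x=np.cross([0,0,up],z);x/=np.linalg.norm(x);y=np.cross(z,x)
    T=np.eye(4);T[:3,:3]=np.c_[x,y,z];T[:3,3]=C;T=T@np.linalg.inv(HE)
    q=inverse_kinematics(T[:3,3],R.from_matrix(T[:3,:3]).as_quat());print(C,up,T[:3,3].round(3),None if q is None else np.round(q,2))
E
```

```text
eyepieces [ 0.536 -0.184  0.7  ] [ 0.61  -0.277  0.7  ] barrel-ish [ 0.718 -0.085  0.6  ] base corner [ 0.582 -0.052  0.044]
disc side [ 0.5135 -0.2987  0.1428]
[[229 218   1   1   1]
 [235 218   1   3   3]
 [234 221   4   4   6]
 [240 222   3   4   6]
 [214 227   8  12  20]
 [223 226  13  20  39]
 [216 240   6   6   8]
 [223 246   4   1   4]
 [228 249  18  32 182]] [[229.  218. ]
 [235.  219. ]
 [235.5 222.8]
 [241.  223.5]
 [216.3 231.9]
 [231.6 234. ]
 [217.9 243. ]
 [224.5 246. ]
 [236.2 264.5]]
[ 0.33 -0.46  0.3 ] 1 [ 0.397 -0.408  0.173] [-1.17  0.54 -0.02 -1.04 -1.54 -2.53]
[ 0.33 -0.46  0.3 ] -1 [ 0.434 -0.377  0.225] [-0.75  0.24 -0.1  -0.58 -1.2   0.05]
[ 0.32 -0.36  0.3 ] 1 [ 0.393 -0.345  0.167] [-1.18  0.27 -0.4  -1.22 -1.11 -2.61]
[ 0.32 -0.36  0.3 ] -1 [ 0.443 -0.333  0.214] [-0.51  0.08 -0.36 -0.41 -0.82 -0.61]
[ 0.4 -0.5  0.3] 1 [ 0.442 -0.432  0.17 ] [-1.03  0.68  0.27 -0.91 -1.75 -2.54]
[ 0.4 -0.5  0.3] -1 [ 0.466 -0.388  0.22 ] [-0.69  0.37  0.06 -0.51 -1.37  0.28]
[ 0.36 -0.42  0.33] 1 [ 0.41  -0.387  0.19 ] [-1.06  0.38 -0.1  -0.95 -1.35 -2.7 ]
[ 0.36 -0.42  0.33] -1 [ 0.457 -0.354  0.232] [-0.54  0.19 -0.17 -0.37 -1.09 -0.28]
```

```bash
python3 - <<'E'
from h import *
HE=np.array(camera_params("wrist")["hand_eye"])
L=np.array([.508,-.33,.08]);C=np.array([.29,-.48,.29])
z=(C-L)/np.linalg.norm(C-L);x=np.cross([0,0,-1],z);x/=np.linalg.norm(x);y=np.cross(z,x)
T=np.eye(4);T[:3,:3]=np.c_[x,y,z];T[:3,3]=C;T=T@np.linalg.inv(HE);print(T[:3,3])
arm.goto(T[:3,3],R.from_matrix(T[:3,:3]).as_quat());arm.sleep(.3)
o=sensors.get_obs();f=grab_frame("wrist");cv2.imwrite("pics/w1.png",f[:,:,::-1])
np.savez("w1.npz",eef_pos=o["eef_pos"],orientation=o["orientation"])
w=cam("wrist",o);print(o["t"],o["eef_pos"],w[2])
for P in([.515,-.299,0],[.515,-.299,.142],[.497,-.374,0]):print(proj(w,P).round(0))
E
```

```text
[ 0.40347404 -0.40081813  0.22540347]
1.75 [ 0.4032637  -0.40110025  0.2252993 ] [ 0.2893438  -0.48054475  0.28973853]
[340. 154.]
[345. 267.]
[292. 114.]
```

View pics/w1.png

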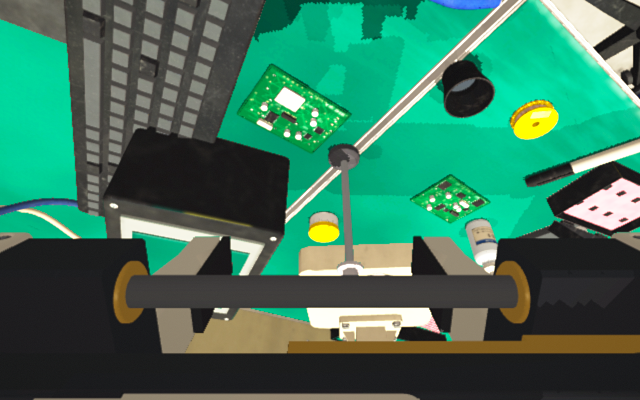

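```bash
python3 - <<'E'
from h import *
o=dict(np.load("w1.npz"));w=cam("wrist",o);c=cam("top")
def brd(im,roi,k,z):
    h=cv2.cvtColor(im,cv2.COLOR_BGR2HSV);m=cv2.inRange(h,(50,120,30),(72,255,170));x0,y0,x1,y1=roi
    M=np.zeros_like(m);M[y0:y1,x0:x1]=m[y0:y1,x0:x1];M=cv2.morphologyEx(M,cv2.MORPH_CLOSE,np.ones((k,k)))
    ct=max(cv2.findContours(M,0,1)[0],key=cv2.contourArea);b=cv2.boxPoints(cv2.minAreaRect(ct));h=cv2.convexHull(ct)
    ap=cv2.approxPolyDP(h,.06*cv2.arcLength(h,True),True)[:,0]
    return b,ap
im=cv2.imread("pics/w1.png");t=cv2.imread("pics/top0.png")
for n,cc,i,roi,k in(("w",w,im,(225,50,360,165),15),("t",c,t,(438,188,480,222),7)):
    for p in brd(i,roi,k,.002):
        P=np.array([plane(cc,q,.002)[:2] for q in p]);print(n,p.round(1).tolist(),"centre",P.mean(0).round(4),"sides",np.linalg.norm(P-np.roll(P,1,0),axis=1).round(3))
print("foot",plane(w,(344,155.5),.004).round(4))
cv2.imwrite("pics/w1c.png",cv2.resize(im[230:300,310:390],None,fx=8,fy=8,interpolation=cv2.INTER_CUBIC))
E
```

```text
w [[239.39999389648438, 114.30000305175781], [268.3999938964844, 65.19999694824219], [348.8999938964844, 112.80000305175781], [319.8999938964844, 161.89999389648438]] centre [ 0.4957 -0.3697] sides [0.107 0.065 0.092 0.077]
w [[266, 75], [347, 116], [314, 150], [244, 117]] centre [ 0.4965 -0.3715] sides [0.056 0.09  0.059 0.085]
t [[442.0, 195.0], [474.0, 195.0], [474.0, 218.0], [442.0, 218.0]] centre [ 0.4955 -0.3732] sides [0.066 0.091 0.066 0.091]
t [[473, 195], [473, 217], [442, 217], [449, 196]] centre [ 0.4961 -0.3768] sides [0.068 0.063 0.088 0.063]
foot [ 0.5105 -0.2967  0.004 ]
```

View pics/w1c.png

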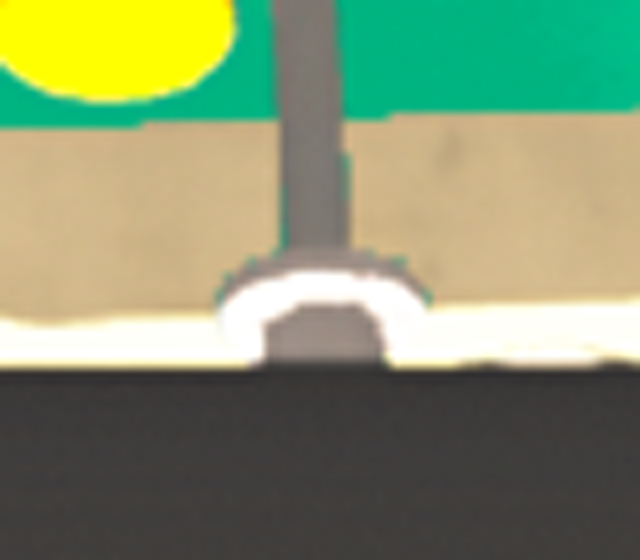

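```bash
python3 - <<'E'
from h import *
o=dict(np.load("w1.npz"));w=cam("wrist",o);s=cam("side");c=cam("top")
P=np.array([plane(w,q,.002)[:2] for q in((273,65),(352,113),(322,152),(238,107))]);print("eye corners",P.mean(0).round(4),np.linalg.norm(P-np.roll(P,1,0),axis=1).round(3),P.round(3).tolist())
P=np.array([plane(c,q,.002)[:2] for q in((400+566/4,170+96/4),(400+700/4,170+96/4),(400+702/4,170+196/4),(400+566/4,170+193/4))]);print("top corners",P.mean(0).round(4),np.linalg.norm(P-np.roll(P,1,0),axis=1).round(3))
for g in([.5105,-.2967],[.515,-.299]):
  for n,cc,uv in(("w",w,(350.4,267.3)),("s",s,(332.75,231.75))):
    t,d=ray(cc,uv);k=np.dot(np.array(g)-t[:2],d[:2])/np.dot(d[:2],d[:2]);print(n,(t+k*d).round(4))
A=[];b=[]
for cc,uv in((w,(350.4,267.3)),(s,(332.75,231.75))):
    t,d=ray(cc,uv);M=np.eye(3)-np.outer(d,d);A.append(M);b.append(M@t)
X=np.linalg.lstsq(np.vstack(A),np.hstack(b),rcond=None)[0];print("tri",X.round(4),proj(w,X),proj(s,X))
# top px of disc
print(proj(c,X))
# lens: glass/rim in the top image
t=cv2.imread("pics/top0.png").astype(int)
print("hsv glass",t[236,226])
m=(np.abs(t-t[236,226]).max(2)<25).astype(np.uint8);m[:,:205]=0;m[:,250:]=0;m[:222]=0;m[252:]=0
n,l,st,ce=cv2.connectedComponentsWithStats(m);i=1+st[1:,4].argmax();print(st[i],ce[i]);Lc=plane(c,ce[i],.008);print("lens",Lc.round(4))
d=((t.max(2)<90)*255).astype(np.uint8);d[:252]=0;d[:,226:228]=0;d[:,:226]=0;d[:,250:]=0;d[280:]=0
p=np.argwhere(d>0)[:,::-1].astype(np.float32);mc=p.mean(0);H=plane(c,mc,.012);v=Lc-H;print("handle mean px",mc,H.round(4),"yaw",np.degrees(np.arctan2(v[1],v[0])),"dist",np.linalg.norm(v[:2]))
E
```

```text
eye corners [ 0.4892 -0.3711] [0.06  0.091 0.062 0.104] [[0.458, -0.417], [0.46, -0.325], [0.522, -0.319], [0.518, -0.423]]
top corners [ 0.4898 -0.6585] [0.069 0.095 0.071 0.096]
w [ 0.5105 -0.2967  0.1435]
s [ 0.5138 -0.2973  0.142 ]
w [ 0.5121 -0.2955  0.1424]
s [ 0.5135 -0.2987  0.1428]
tri [ 0.5146 -0.2935  0.1404] [350.27844201 266.83539982] [332.77687063 231.57378461]
[439.98956444 196.67670699]
hsv glass [184 179 158]
[216 228  18  17 231] [224.47619048 235.98268398]
lens [0.4261 0.2911 0.008 ]
handle mean px [236.54218 265.30722] [0.3432 0.257  0.012 ] yaw 22.39342680604254 dist 0.08965374289929434
```

```bash
cat >> h.py <<'E'
def down(psi): return (R.from_euler("z",psi)*R.from_euler("x",np.pi)).as_quat()
E
python3 - <<'E'
from h import *
psi=np.radians(21)
q0=inverse_kinematics([.36,.263,.18],down(psi));print(q0)
print("low",inverse_kinematics([.356,.262,.028],down(psi)))
for a in(-20,0,20,30):
    u=np.array([np.cos(np.radians(a)),np.sin(np.radians(a))]);p=np.array([.494,-.374])-.075*u
    print(a,p,np.round(inverse_kinematics([*p,.165],down(np.radians(a))),2))
arm.move_l([.35,-.40,.28]);arm.goto([.43,0,.28],down(0));arm.goto([.36,.263,.18],down(psi));arm.sleep(.3)
o=sensors.get_obs();f=grab_frame("wrist");cv2.imwrite("pics/w2.png",f[:,:,::-1]);np.savez("w2.npz",eef_pos=o["eef_pos"],orientation=o["orientation"],F=o["wrist_force"])
w=cam("wrist",o);print(o["t"],o["eef_pos"],o["qpos"].round(2));print(proj(w,[.426,.29,.008]),proj(w,[.357,.262,.016]))
E
```

```text
[ 1.07565864e+00  3.89197400e-02 -5.74563735e-01  4.44089210e-16
 -9.57312852e-01  8.61656826e-01]
low [ 1.08328954e+00  2.69174840e-01 -7.61881824e-01  4.44089210e-16
 -5.39739662e-01  8.54025930e-01]
-20 [ 0.42352305 -0.34834849] [-0.33  0.23 -0.39  0.   -0.96  1.55]
0 [ 0.419 -0.374] [-0.38  0.25 -0.36  0.   -0.96  1.95]
20 [ 0.42352305 -0.39965151] [-0.42  0.28 -0.31  0.   -0.98  2.34]
30 [ 0.42904809 -0.4115    ] [-0.44  0.3  -0.29  0.   -0.99  2.53]
5.5 [0.36043203 0.26249483 0.18031352] [ 1.07  0.04 -0.57 -0.   -0.96  0.86]
[317.28988766  97.88309747] [319.15280839 187.16890458]
```

View pics/w2.png

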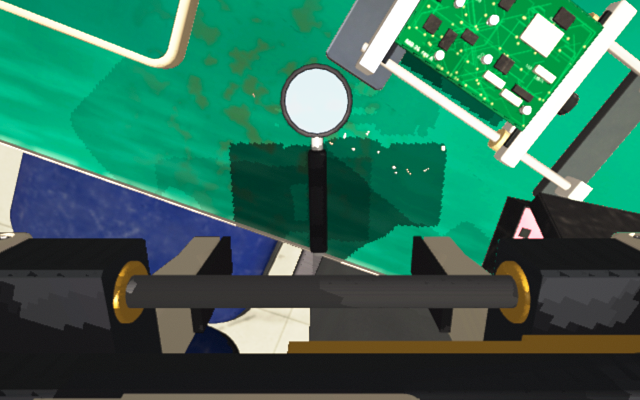

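```bash
python3 - <<'E'
from h import *
o=dict(np.load("w2.npz"));w=cam("wrist",o);im=cv2.imread("pics/w2.png")
g=cv2.inRange(im,(200,190,180),(255,255,255));M=np.zeros_like(g);M[70:130,284:350]=g[70:130,284:350]
ct=max(cv2.findContours(M,0,1)[0],key=cv2.contourArea);(x,y),r=cv2.minEnclosingCircle(ct);print("glass",x,y,r)
Lc=plane(w,(x,y),.008);
d=(im.max(2)<60).astype(np.uint8);rows=range(160,245,5);mid=[]
for v in rows:
    u=np.flatnonzero(d[v,300:340])+300;mid.append(plane(w,(u.mean(),v),.016)) if len(u) else 0;
    if v in(160,200,240):print(v,u.min(),u.max())
mid=np.array(mid);vx,vy,x0,y0=cv2.fitLine(mid[:,:2].astype(np.float32),cv2.DIST_L2,0,.01,.01).ravel()
v=np.array([vx,vy])*np.sign(vx);yaw=np.arctan2(v[1],v[0]);e=plane(w,(318,250),.008)
print("lens",Lc.round(4),"yaw line",np.degrees(yaw),"line offset at lens mm",1e3*((Lc[0]-x0)*-v[1]+(Lc[1]-y0)*v[0]),"end dist",np.linalg.norm(Lc-e))
a=np.array([x0,y0]);G=a+v*(np.dot(Lc[:2]-a,v)-.075);print("grip",G.round(4),np.hypot(*G))
Rm=R.from_quat(o["orientation"]).as_matrix()
for uv,z in(((497,155),.05),((585,190),.05),((520,205),.05),((365,70),.05)):
    print(uv,(Rm.T@(plane(w,uv,z)-np.r_[G,.028])).round(3))
E
```

```text
glass 316.0 100.3245620727539 31.632028579711914
160 306 337
200 307 339
240 309 327
lens [0.4238 0.2903 0.008 ] yaw line 22.12288 line offset at lens mm 1.2601975698339138 end dist 0.13559370098105739
grip [0.3548 0.2609] 0.4403845075234968
(497, 155) [ 0.037  0.133 -0.022]
(585, 190) [ 0.009  0.204 -0.022]
(520, 205) [-0.003  0.156 -0.022]
(365, 70) [ 0.096  0.032 -0.022]
```

```bash
python3 - <<'E'
from h import *
o=dict(np.load("w2.npz"));w=cam("wrist",o);im=cv2.imread("pics/w2.png")
d=(im.max(2)<32).astype(np.uint8)
for v in(160,180,200,220,240):
    u=np.flatnonzero(d[v,300:340])+300;print(v,u.min() if len(u) else 0,u.max() if len(u) else 0,im[v,304:332:2].max(1))
L=plane(w,(316.2,100.3),.008);H=plane(w,(318.3,240),.016);v=(L-H)[:2];v/=np.linalg.norm(v);psi=np.arctan2(v[1],v[0]);G=L[:2]-.075*v
print(L,H,np.degrees(psi),G);np.savez("grip.npz",psi=psi,G=G,L=L)
q=down(psi)
arm.goto([*G,.10],q);print(arm.move_l([*G,.028],feed=.06,max_force=8))
o=sensors.get_obs();print(o["t"],o["eef_pos"],o["wrist_force"],np.load("w2.npz")["F"])
if abs(o["eef_pos"][2]-.028)<.003:
    hand.grab(35);o=sensors.get_obs();print(o["t"],o["eef_pos"],o["wrist_force"],o["opening"]*88,o["gripper_force"])
E
```

```text
160 308 325 [63 51 25 22 23 25 25 25 27 28 19 32 60 59]
180 309 326 [55 56 41 19 20 21 19 21 17 18 16 30 59 57]
200 309 326 [72 61 51 20 24 24 23 24 24 23 18 28 66 64]
220 310 326 [69 61 54 17 23 21 22 21 22 19 19 21 58 57]
240 310 326 [79 79 66 21 20 22 21 20 21 21 16 26 79 79]
[0.42386665 0.29015868 0.008     ] [0.31048088 0.24509512 0.016     ] 21.67464239343123 [0.35416944 0.26245851]
False
7.3167 [0.35431303 0.26271058 0.02832209] [0.64207767 0.12117826 0.22053974] [-0.15311574 -0.5558447  -0.33319365]
8.4417 [0.35417264 0.2624709  0.02799793] [-0.60492794  0.38218249  0.01496333] 15.510025562764145 34.99662458896637
```

```bash
python3 - <<'E'
from h import *
g=np.load("grip.npz");G,psi=g["G"],float(g["psi"])
arm.move_l([*G,.24],feed=.12)
arm.goto([.42,0.02,.26],down(np.radians(15)))
a=np.radians(10);u=np.array([np.cos(a),np.sin(a)]);p=np.array([.494,-.374])-.075*u
arm.goto([*p,.25],down(a));arm.sleep(.3)
o=sensors.get_obs();f=grab_frame("wrist");cv2.imwrite("pics/w3.png",f[:,:,::-1]);np.savez("w3.npz",eef_pos=o["eef_pos"],orientation=o["orientation"])
print(o["t"],o["eef_pos"],o["wrist_force"],o["opening"]*88,o["gripper_force"])
w=cam("wrist",o);print(w[2]);
E
```

```text
13.1583 [ 0.42056778 -0.38642662  0.25025508] [-0.66798085  0.1306668  -0.27466129] 15.591221714589434 34.99648869037628
[ 0.49545275 -0.37396189  0.38300294]
```

View pics/w3.png

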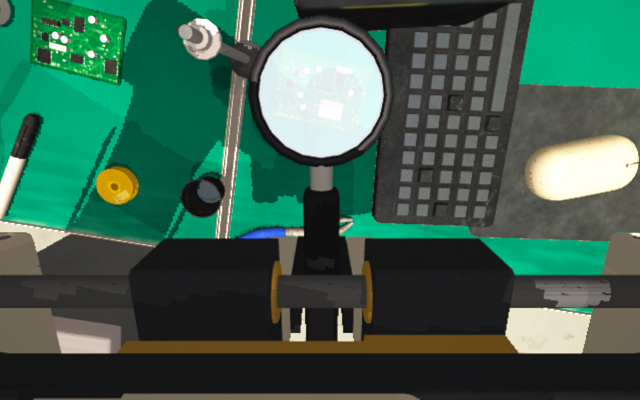

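```bash
python3 - <<'E'
from h import *
o=dict(np.load("w3.npz"));w=cam("wrist",o);im=cv2.imread("pics/w3.png")
T=lambda x,y,z:o["eef_pos"]+R.from_quat(o["orientation"]).apply([x,y,z])
for z in(.016,.022,.028):
  t=np.linspace(0,2*np.pi,40);E=np.array([proj(w,T(.075+.03*np.cos(k),.03*np.sin(k),z)) for k in t]);print(z,"exp",cv2.fitEllipse(E.astype(np.float32)))
  E=E=np.array([proj(w,T(.075+.026*np.cos(k),.026*np.sin(k),z)) for k in t])
g=cv2.inRange(im,(150,150,140),(255,255,255));M=np.zeros_like(g);M[15:170,250:392]=g[15:170,250:392]
ct=max(cv2.findContours(M,0,1)[0],key=cv2.contourArea);print("glass",cv2.fitEllipse(cv2.convexHull(ct)))
# outer rim: radial scan from centre, last dark pixel followed by brighter
gray=im.max(2);pts=[]
for k in np.radians(range(0,360,4)):
    prof=[(r,gray[int(round(90+r*np.sin(k))),int(round(320+r*np.cos(k)))]) for r in np.arange(60,84,.5) if 0<=90+r*np.sin(k)<400]
    dark=[r for r,vv in prof if vv<50]
    if dark and max(dark)<78: pts.append([320+max(dark)*np.cos(k),90+max(dark)*np.sin(k)])
print(len(pts),"outer",cv2.fitEllipseAMS(np.array(pts,np.float32)))
# handle and neck in image: rows
for v in(165,180,200,225):
    u=np.flatnonzero(gray[v,300:345]<45)+300;print(v,(u.min(),u.max()) if len(u) else None,"proj handle edges at top z=.012",[proj(w,T(x,s*.008,.012)).round(1).tolist() for x in(.035,) for s in(1,-1)])
E
```

```text
0.016 exp ((318.83349609375, 89.79656219482422), (149.11248779296875, 155.3517608642578), 178.65469360351562)
0.022 exp ((318.9168395996094, 90.04847717285156), (143.321533203125, 149.30931091308594), 178.698486328125)
0.028 exp ((318.993896484375, 90.26923370361328), (137.96420288085938, 143.7206573486328), 178.73928833007812)
glass ((320.7969055175781, 92.16399383544922), (124.10237121582031, 129.2065887451172), 179.07241821289062)
64 outer ((320.42529296875, 91.32770538330078), (145.47695922851562, 150.0056610107422), 175.00929260253906)
165 (np.int64(307), np.int64(335)) proj handle edges at top z=.012 [[337.8, 192.6], [300.0, 192.6]]
180 None proj handle edges at top z=.012 [[337.8, 192.6], [300.0, 192.6]]
200 (np.int64(303), np.int64(339)) proj handle edges at top z=.012 [[337.8, 192.6], [300.0, 192.6]]
225 (np.int64(304), np.int64(338)) proj handle edges at top z=.012 [[337.8, 192.6], [300.0, 192.6]]
```

```bash
python3 - <<'E'
from h import *
c=cam("top")
P=np.array([plane(c,(400+(x-400)/4-.4,170+y/4-.4),.0016)[:2] for x,y in((566,96),(700,96),(702,196),(566,193))]);print("board top corners",P.mean(0).round(4),P.round(3).tolist())
o=sensors.get_obs();p=o["eef_pos"].copy();p[2]=.164
print(arm.move_l(p,feed=.08,max_force=8));arm.sleep(.4)
o=sensors.get_obs();np.savez("w4.npz",eef_pos=o["eef_pos"],orientation=o["orientation"])
f=grab_frame("side");cv2.imwrite("pics/s4.png",f[:,:,::-1]);t=grab_frame("top");cv2.imwrite("pics/t4.png",t[:,:,::-1])
s=cam("side");print(o["t"],o["eef_pos"])
L=o["eef_pos"]+R.from_quat(o["orientation"]).apply([.075,0,.022]);print("lens",L,proj(s,L),"disc",proj(s,[.514,-.298,.142]),proj(c,L))
cv2.imwrite("pics/c4.png",np.hstack([cv2.resize(f[190:330,270:370,::-1],None,fx=4,fy=4,interpolation=cv2.INTER_CUBIC),cv2.resize(t[150:290,400:500,::-1],None,fx=4,fy=4,interpolation=cv2.INTER_CUBIC)]))
E
```

```text
board top corners [ 0.4972 -0.3733] [[0.533, -0.327], [0.531, -0.422], [0.46, -0.42], [0.464, -0.324]]
False
14.8333 [ 0.42051261 -0.38658951  0.16413564]
lens [ 0.49437759 -0.37356643  0.14215009] [330.20524103 248.30937755] disc [332.89185539 231.87510105] [471.55676399 203.76690736]
```

View pics/c4.png

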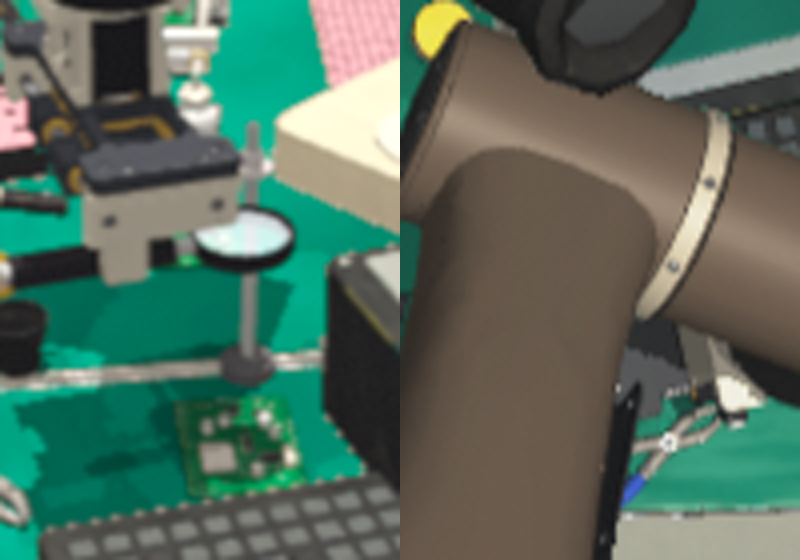

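```bash
python3 - <<'E'
from h import *
o=dict(np.load("w4.npz"));s=cam("side");im=cv2.imread("pics/s4.png")
T=lambda x,y,z:o["eef_pos"]+R.from_quat(o["orientation"]).apply([x,y,z])
cp=lambda P:((proj(s,P)-[270,190]+.5)*4-.5+[0,0])
for th in(0,2,4):
  for dz in (0,):
    k=np.radians(th)
    def B(x,y,z): # droop about the grip
        zz=z-.022; return T(x*np.cos(k)-zz*np.sin(k),y,.022+x*np.sin(k)+zz*np.cos(k))
    E=np.array([cp(B(.075+.03*np.cos(a),.03*np.sin(a),z)) for a in np.linspace(0,6.28,60) for z in(.016,.028)])
    h=[cp(B(x,-.008,z)).round(0).tolist() for x in(-.05,-.03,.03) for z in(.012,.028)]
    print(th,"rim box",E.min(0).round(0),E.max(0).round(0),"handle near face top/bot",h)
np.set_printoptions(linewidth=200)
g=im.max(2)
for u in(273,276,279,282,285,288):print("col",u,"crop x",(u-270)*4+1.5,g[246:264,u])
for u in(320,325,331,337,341):print("rimcol",u,g[238:262,u])
cv2.imwrite("pics/c5.png",cv2.resize(im[232:268,265:350],None,fx=9,fy=9,interpolation=cv2.INTER_CUBIC))
E
```

```text
0 rim box [189. 199.] [296. 272.] handle near face top/bot [[21.0, 247.0], [22.0, 272.0], [57.0, 241.0], [57.0, 267.0], [161.0, 225.0], [161.0, 250.0]]
2 rim box [188. 204.] [296. 276.] handle near face top/bot [[22.0, 244.0], [21.0, 270.0], [57.0, 240.0], [57.0, 265.0], [162.0, 226.0], [161.0, 251.0]]
4 rim box [188. 208.] [296. 279.] handle near face top/bot [[22.0, 241.0], [21.0, 267.0], [58.0, 238.0], [57.0, 263.0], [162.0, 228.0], [160.0, 253.0]]
col 273 crop x 13.5 [176 175 175 176 176 178 172 137  80  65  77  83  75  62  49  64  77 101]
col 276 crop x 25.5 [172 171 171 172 173 176 167 105  40  41  42  36  34  33  31  49  86 104]
col 279 crop x 37.5 [175 174 174 175 176 171 135  70  36  34  34  31  31  30  33  66 102 108]
col 282 crop x 49.5 [177 177 177 177 177 169 106  40  35  35  33  31  30  32  48  86 104 108]
col 285 crop x 61.5 [177 177 178 179 173 136  71  36  35  35  32  31  30  33  65 101 108 107]
col 288 crop x 73.5 [175 176 177 178 169 107  39  33  36  34  32  31  31  48  86 104 108 107]
rimcol 320 [150 150 150 150 149 149 149 148 151 180 220 221 187 110  39  26  45  71  80 101 113 115 116 116]
rimcol 325 [148 129 100 100 125 144 145 146 182 236 249 254 247 238 213 133  40  28  31  55  95 111 113 113]
rimcol 331 [137 137 127  76 108 189 218 225 236 240 241 240 241 243 235 180  87  33  28  36  76 120 126 126]
rimcol 337 [165 165 165 151  90  86 171 216 225 237 244 245 246 239 193 102  35  29  42 107 156 137 112 108]
rimcol 341 [163 162 162 161 158 140  96  67 121 180 209 202 162  91  38  28  58 113 157 172 174 167 136 111]
```

View pics/c5.png

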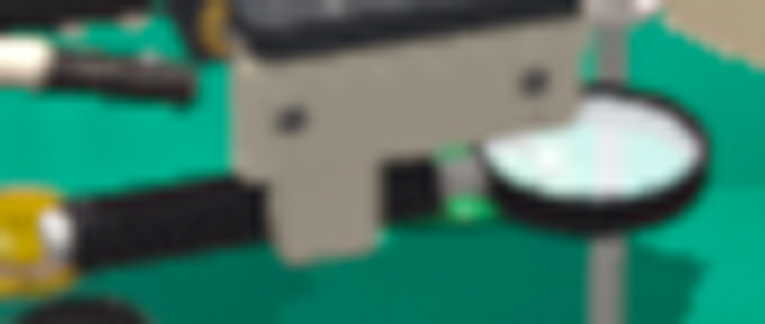

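```bash
python3 - <<'E'
from h import *
from scipy.optimize import brentq
# handle width in the wrist camera, subpixel (half-level edges), before (w2, known height) and in hand (w3)
def width(n,v,x0,x1):
    g=cv2.imread(f"pics/{n}.png").max(2)[v-3:v+4,x0:x1].mean(0).astype(float);m=g.min();c=len(g)//2
    out=[]
    for sl in(g[:c][::-1],g[c:]):
        lvl=(25+sl[-4:].mean())/2;i=np.argmax(sl>lvl);out.append(i-1+(lvl-sl[i-1])/(sl[i]-sl[i-1]))
    return out[0]+out[1]+1
o2=dict(np.load("w2.npz"));o3=dict(np.load("w3.npz"));w2=cam("wrist",o2);w3=cam("wrist",o3)
L=np.load("grip.npz")["L"];psi=float(np.load("grip.npz")["psi"]);u=np.array([np.cos(psi),np.sin(psi),0]);p=np.array([-u[1],u[0],0])
for v in(165,190,215,235):
    W=width("w2",v,302,334);C=plane(w2,(318,v),.016);ex=np.linalg.norm(proj(w2,C+.008*p)-proj(w2,C-.008*p));print("w2",v,round(W,2),"exp",round(ex,2))
T=lambda x,y,z:o3["eef_pos"]+R.from_quat(o3["orientation"]).apply([x,y,z])
for v in(200,212,225):
    W=width("w3",v,296,346)
    for z in(.012,.015,.018):
        x=brentq(lambda x:proj(w3,T(x,0,z))[1]-v,-.02,.06);print("w3",v,round(W,2),"z",z,"exp",np.linalg.norm(proj(w3,T(x,.008,z))-proj(w3,T(x,-.008,z))).round(2))
# glass soft size
for n,c,h in(("w2",(316,100),36),("w3",(320,91),78)):
    im=cv2.imread(f"pics/{n}.png").max(2).astype(float);x,y=c
    r=[]
    for k in np.radians(range(0,180,5)):
        s=0
        for q in(k,k+np.pi):
            rr=np.arange(h*.6,h,.25);pr=cv2.remap(im.astype(np.float32),(x+rr*np.cos(q)).astype(np.float32)[None],(y+rr*np.sin(q)).astype(np.float32)[None],1)[0]
            s+=rr[np.argmax(pr<130)]
        r.append(s)
    print(n,"glass diam horiz,vert,median",r[0],r[18],np.median(r))
d2=-(w2[1].T@(np.r_[L[:2],.006]-w2[2]))[2];d3=-(w3[1].T@(T(.075,0,.022)-w3[2]))[2];print("depths",d2,d3,"ratio",d2/d3)
s=cam("side");o4=dict(np.load("w4.npz"));T4=lambda x,y,z:o4["eef_pos"]+R.from_quat(o4["orientation"]).apply([x,y,z])
print("side handle col282 exp top-far,bot-near",[np.round(proj(s,T4(-.034,y,z)),2) for y,z in((-.008,.012),(.008,.028))],"foot",proj(s,[.514,-.299,.002]))
E
```

```text
w2 165 19.18 exp 18.8
w2 190 18.75 exp 18.43
w2 215 18.5 exp 18.05
w2 235 17.86 exp 17.75
w3 200 37.04 z 0.012 exp 37.51
w3 200 37.04 z 0.015 exp 36.75
w3 200 37.04 z 0.018 exp 36.02
w3 212 36.43 z 0.012 exp 37.14
w3 212 36.43 z 0.015 exp 36.38
w3 212 36.43 z 0.018 exp 35.66
w3 225 35.97 z 0.012 exp 36.73
w3 225 35.97 z 0.015 exp 35.99
w3 225 35.97 z 0.018 exp 35.27
w2 glass diam horiz,vert,median 62.949999999999996 65.44999999999999 63.94999999999999
w3 glass diam horiz,vert,median 124.6 130.35 126.85
depths 0.29664167560934945 0.14875608953529917 ratio 1.99414811545552
side handle col282 exp top-far,bot-near [array([282.02, 250.26]), array([284.08, 260.23])] foot [331.75314849 281.50916646]
```

```bash
python3 - <<'E'
from h import *
o=sensors.get_obs();p=o["eef_pos"]+[.0015,.0005,0];p[2]=.1655
print(arm.move_l(p,feed=.03,max_force=8));arm.sleep(.5)
o=sensors.get_obs();print(o["t"],o["eef_pos"],o["opening"]*88,o["gripper_force"],np.abs(o["joint_velocities"]).max())
print(job.finish_job())
E
```

```text
False
15.6833 [ 0.4219686  -0.38610045  0.16550124] 15.53357344737747 34.996408224105835 0.0020166358630275567
the job is handed in; nothing more can be done
None
```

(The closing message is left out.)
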